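# Feed a carton through the flap of the parts chute

## Task

Push the carton of fuses across the infeed deck of the parts chute and in through its hanging flap, so that it slides down into the receiving tray behind, then draw back so that the flap swings shut. Only push it steadily with the fingers: do not grip, lift, flick or crush it. Leave the screw jar that stands beside it on the deck, and everything else on the bench, where it is.

Things in the scene. Friction and masses are not known exactly. Their poses are not given: they have to be found in the camera images.
- chute: Parts chute of plain sheet metal (bare deck, grey hood), fixed to the bench. Origin: on the bench top (z = 0) under the middle of the mouth, in the plane of the hood's front face; x points into the chute (feed direction), y left, z up. Its infeed deck is a flat table 65 mm high, x = -180 to -12 mm, y = -130 to +130 mm, front and sides open without a rim.
- mouth (a point): Middle of the mouth at deck height: x = 0, y = 0, z = 65 mm in the chute's frame, axes as the chute's. The mouth is 84 mm wide (y = -42 to +42 mm) and open up to 47 mm above the deck. Two smooth guide plates 24 mm high on the deck funnel to it, from y = +-77 mm at x = -60 mm to y = +-42 mm at x = 0.
- deck_edge (a point): Middle of the deck's far edge, x = -12 mm, z = 65 mm in the chute's frame. Here a polished steel ramp 84 mm wide begins and falls at 40, then 25 degrees to the polished tray floor, reached at x = 69 mm. Once the middle of the carton is pushed past this edge, the carton tips and slides down by itself.
- hood_roof (a point): Middle of the front edge of the hood's roof, x = 0, z = 123 mm in the chute's frame (58 mm above the deck). The hood is 90 mm wide and covers x = 0 to 85 mm; fingers pointing down must stay in front of it. Behind and below it is the receiving tray: floor 4 mm above the bench, x = 69 to 210 mm, 84 mm wide inside, walls 45 mm high, open at the top behind the hood.
- flap (a joint): Smooth grey plastic flap hanging in the mouth, 78 mm wide, 60 mm long, 12 g. Its hinge is level, along the chute's y, 115 mm above the bench (50 mm above the deck) at x = 10 mm. 0 = hanging shut, grows to 1.45 rad as its lower edge swings inward and up; it opens only inward, a light push (under 1 N) opens it, and it falls shut by its own weight, softly damped, in under 1 s.
- flap_edge (a point): Middle of the flap's lower edge; when shut at x = 10 mm, z = 54 mm in the chute's frame.
- carton: Small brown cardboard carton of fuses, a closed box 45 x 63 x 32 mm, about 50 g, lying on the deck to the left or right of the mouth's middle line, its long side roughly along the feed. Origin: centre of its underside; x along the 45 mm side, y along the 63 mm side, z up.
- jar: Jar of small screws with black lid, 43 mm diameter, 46 mm high, 60 g, standing loose on the deck on the other side of the middle line. Origin: centre of its underside. Not to be disturbed.
- spool: Spool of solder wire, 56 mm diameter, 36 mm high, on the bench to the right of the chute; origin centre of underside. Bystander.
- flux: Amber dropper bottle, 36 mm diameter, 92 mm high, on the bench to the right; origin centre of underside. Bystander.
- dongle: Black programming dongle, 17 x 56 x 9 mm, on the bench to the right; origin centre of underside. Bystander.
- loupe: Black eye loupe, 33 mm diameter, 30 mm high, on the bench to the right; origin centre of underside. Bystander.
Not all that is in view belongs to the job. What is shaped like the carton but yellow is not meant.

How it is judged:
By the outcome, as a careful person would: the job done as asked, in the order asked, and still so for the second after the job is handed in, with the robot touching nothing.
It also fails if it takes over 48 s, if anything falls off the work surface, if the arm or the gripper's body presses on something with over 40 N, if the wrist force passes 120 N, or if a joint passes its speed limit or range.

## Robot

A 7-joint arm with a two-finger parallel gripper is mounted at the origin on a cart in front of the work surface, level with it; the furniture and walls round the work are solid. World frame = base frame: x ahead of the robot, y to its left, z up, the work surface at z = 0. Lengths are in m, angles in rad, forces in N, time in s.
With the tool pointing down it reaches from about 0.425 to 0.925 m from the base axis. Payload 6.8 kg.
Tool frame: the origin (TCP) lies between the finger pads; the fingertips stand 14 mm ahead of it and the grasp point (between the pads) lies 5 mm behind it; z points along the fingers, y is the line along which they close (so a half turn about z gives the same grasp; the last joint's range is limited). The gripper opens to 85 mm and grips with 20 to 120 N. Pads are 22 mm wide; open, the fingers measure 114 mm over their backs; the gripper's body (76 mm by 85 mm) begins 54 mm behind the grasp point. The pads swing forward as they close: fully open they stand 13 mm farther back than shut.
Start: joints at [1.029, 0.477, 0.022, 1.555, -0.011, 1.109, -0.083], TCP at [0.284, -0.612, 0.245] pointing down, gripper open.
Joint ranges: [-2.96, 2.96], [-0.34, 2.1], [-1.41, 1.46], [0.24, 2.44], [-1.37, 4.51], [0.17, 1.92], [-2.96, 2.96]. Speed limits (rad/s): [2.39, 2.39, 3.14, 3.14, 3.14, 3.14, 3.14].

## Interface

Orientations are given as a rotation vector (axis times angle).
In Python, from bench import r, eyes, ticket gives the robot as it stands. The module is installed in compiled form; this text tells all that it offers.
- The arm moves only by the tool arm_command, never from a script. Its argument "plan" is text: rows parted by semicolons, each of 4 numbers parted by spaces: the shift along the tool's x, y, z in m, then the turn about the tool's z in degrees. In form: tx ty tz yaw; .... A call has 1 to 20 rows; each row shifts and turns the commanded pose from where the row before left it, along the tool's axes as they then stand; what a row does not reach is not made up. A row lasts 1/8 s, in which the tool goes at most 62.5 mm and 10.7 degrees, less where a joint would pass 70% of its speed; a pose out of reach is approached as far as the arm can. A call is refused whole if a number of a shift passes 0.0625 or a number of a turn 10.7, either way. A call with a gripper value outside its range is refused whole. "hand" is the closure, from -1 (fully open) to 1 (shut), set as the call begins (left out, the last holds). The fingers move at their own pace and stop on an object; "grip_force" is the grip in N (left out, the last holds). Time passes only in rows, so rows that do not move let the fingers close. It gives the time, the measured TCP pose, the force, the opening and the grip force at its end, in the units of the state.
- r.get_obs(): the state, without advancing time (a new reading comes with each control period).
- eyes.grab_frame(name): name is "scene" or "top" or "wrist"; returns (picture, depth): 400x640x3 uint8, red, green, blue; 400x640 float32, m along the optical axis (not along the pixel's ray), 0 where there is no reading.
- eyes.calibration(name): a dict with "fov_y" (degrees; the focal length in pixels is half the picture's height over the tangent of half this angle, whatever the lens; pixels are square), "cx", "cy" (the principal point, pixels), "origin" and "attitude" of the camera in the world; the wrist camera has in their place "tool_from_camera" (4x4, takes a point from camera to tool coordinates, whose origin is the TCP and whose axes are the flange's). Camera axes: x right, y up, looking along -z (the intrinsics and any distortion apply to the point x, -y, -z); pixel columns grow to the right and rows downward; lengths in m; the calibration is good to about 2 mm. A picture is of the moment at which its call begins: read the wrist's pose just before it. calibration takes no time and is no camera call.
- ticket.hand_in(): hands the job in; it is judged then, once.
The state is a dict: "clock": time; "joints": joint angles; "qvel": joint speeds; "tau": joint torques, N m; "tcp_pos": TCP position; "orientation": TCP orientation; "contact_force": force on the tool from outside, world axes, zero at the start; "moment": the same for the moment, N m; "grip_width": finger opening in m; "gripper_force": force on a finger pad.
Only numpy, scipy, OpenCV 4.12 (cv2) and the standard library are available. Lean on these libraries where they do the work, as an engineer would, in place of code of your own. Each camera call takes 0.05 s, during which the arm holds its last target. There are 200 camera calls.

## Working session

There is one attempt and no reset: what is moved stays moved. The work goes in short steps, Python scripts to look and compute and a tool call to move; the robot and the scene stay as the last step left them, time stands still between calls to the robot, and variables do not carry over. Pictures are saved under pics/ and viewed, at most 10 in all, crops included, and the job is handed in when it is done.

Besides the shell and the picture viewer there is one more tool, called after "Request:" as a command line: name --argument value ..., lists and objects as JSON in quotes. arm_command: Moves the arm, as the interface text tells. Its arguments: {"type":"object","properties":{"plan":{"type":"string"},"hand":{"type":"number"},"grip_force":{"type":"number"}},"required":["plan"]}

```bash
mkdir -p pics
cat > h.py <<'E'
import numpy as np, cv2
from scipy.spatial.transform import Rotation as R
from bench import r, eyes, ticket
def cloud(name,d):
    c=eyes.calibration(name); f=200/np.tan(np.radians(c["fov_y"])/2)
    v,u=np.mgrid[0:400,0:640]
    P=np.stack([(u-c["cx"])/f*d,-(v-c["cy"])/f*d,-d],-1)
    return c,P
def att(a):
    a=np.array(a,float)
    return a if a.shape==(3,3) else (R.from_rotvec(a).as_matrix() if a.size==3 else R.from_quat(a).as_matrix())
def world(name,d):
    c,P=cloud(name,d)
    return P@att(c["attitude"]).T+np.array(c["origin"])
E
python3 - <<'E'
from h import *
for n in("top","scene"):
    p,d=eyes.grab_frame(n); cv2.imwrite(f"pics/{n}.png",p[:,:,::-1]); np.savez(f"{n}.npz",p=p,d=d)
    print(n,eyes.calibration(n))
print(r.get_obs())
print(eyes.calibration("wrist"))
E
```

```text
top {'fov_y': 49.86155999948082, 'cx': 323.4526122692505, 'cy': 191.41107127672817, 'origin': array([ 0.4748379 , -0.0221553 ,  1.02886502]), 'attitude': array([ 0.01139993, -0.05961528, -1.57988847])}
scene {'fov_y': 47.67674882253662, 'cx': 315.927203704415, 'cy': 202.1804457762661, 'origin': array([0.06366837, 0.53051782, 0.73403296]), 'attitude': array([ 0.36451708, -1.06255013, -2.2666276 ])}
{'clock': 0.1, 'joints': array([ 1.02889235,  0.47773344,  0.02233605,  1.55633857, -0.01148469,
        1.10929926, -0.08309051]), 'qvel': array([ 0.00025526, -0.00097794, -0.00250136, -0.00264375, -0.00093132,
        0.00024872,  0.00086392]), 'tau': array([ 5.48013108e-03, -5.97758639e+01,  1.61391858e+00, -2.81953132e+01,
        1.27716290e-02,  5.04687967e-03,  4.42550444e-06]), 'tcp_pos': array([ 0.2834991 , -0.61202249,  0.24441798]), 'orientation': array([-3.06642559e+00, -6.75812418e-01,  7.56751304e-04]), 'contact_force': array([ 0.42766538, -0.16068695, -0.33609722]), 'moment': array([-0.0423426 , -0.06606777, -0.00750128]), 'gripper_force': 0.0, 'grip_width': 0.08502499878765235}
{'fov_y': 67.29674563273544, 'cx': 318.2700290728564, 'cy': 201.93404121225146, 'tool_from_camera': array([[ 1.78632896e-04,  9.52517197e-01,  3.04484742e-01,
         7.75954179e-02],
       [ 9.99999980e-01, -1.97000830e-04,  2.96034085e-05,
        -1.11011673e-03],
       [ 8.81815026e-05,  3.04484730e-01, -9.52517213e-01,
        -1.28122893e-01],
       [ 0.00000000e+00,  0.00000000e+00,  0.00000000e+00,
         1.00000000e+00]])}
```

View pics/top.png

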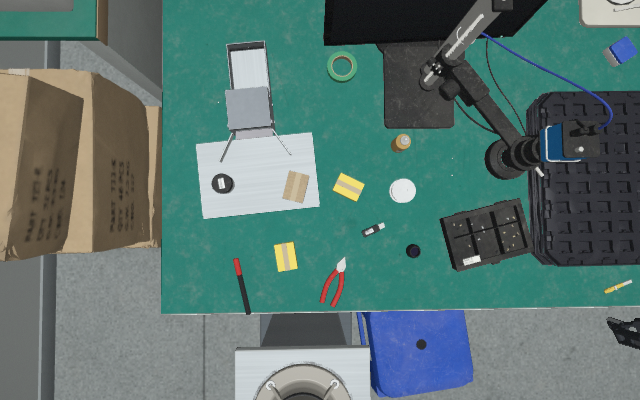

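View pics/scene.png

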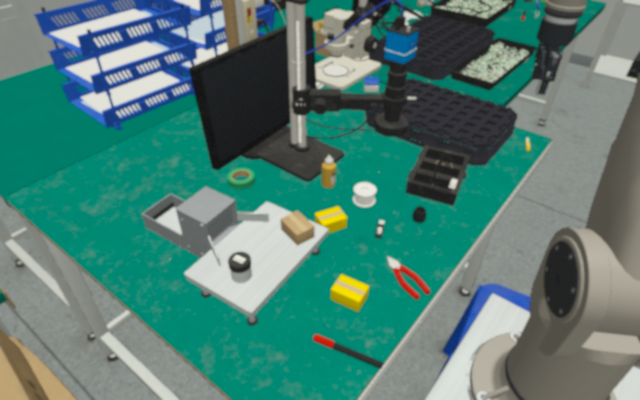

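The top view shows the chute with its feed pointing up in the picture. The deck spans about (196,145) to (319,207), the carton is at (296,187) on the right, and the jar is at (222,184) on the left. The yellow cartons are decoys.

Run:
```python
from h import *
z=np.load("top.npz");p,d=z["p"],z["d"];W=world("top",d)
v,u=np.mgrid[0:400,0:640]
def reg(u0,u1,v0,v1,z0,z1): return (u>=u0)&(u<=u1)&(v>=v0)&(v<=v1)&(W[...,2]>z0)&(W[...,2]<z1)&(d>0)
b=reg(330,380,200,215,-.05,.05);print("bench z",np.median(W[...,2][b]))
def rect(m,name):
    m=cv2.morphologyEx(m.astype(np.uint8),cv2.MORPH_OPEN,np.ones((3,3)))
    n,l,s,c=cv2.connectedComponentsWithStats(m); m=l==1+np.argmax(s[1:,4])
    q=W[m]; (c,s,a)=cv2.minAreaRect((q[:,:2]*1000).astype(np.float32)); print(name,m.sum(),np.median(q[:,2]),"c",c,"s",s,"a",a,"mean",q.mean(0)); return m
rect(reg(180,335,120,230,.05,.08),"deck")
rect(reg(275,318,165,210,.085,.11),"carton")
rect(reg(205,240,168,200,.10,.125),"jar")
rect(reg(215,280,80,132,.11,.14),"roof")
rect(reg(215,280,30,100,.03,.06),"traywall")
hsv=cv2.cvtColor(p,cv2.COLOR_RGB2HSV)
m=(hsv[...,1]>60)&(hsv[...,0]<25)&(u>275)&(u<318)&(v>165)&(v<210);rect(m,"carton colour")
# tall stuff around
for n,(uu,vv) in dict(flux=(402,142),spool=(402,190)).items(): print(n,W[vv,uu])
print("deck corners",[W[y,x].round(3) for x,y in((200,147),(309,136),(315,205),(206,215))])
p2=cv2.resize(p[120:225,185:335],None,fx=5,fy=5,interpolation=cv2.INTER_CUBIC);cv2.imwrite("pics/crop.png",p2[:,:,::-1])
```

```text
bench z -0.000102535507501611
deck 7967 0.06493387736951595 c (564.4805908203125, 96.37840270996094) s (184.55111694335938, 262.50640869140625) a 5.585997104644775 mean [0.56077923 0.09881119 0.06480103]
carton 600 0.09709019891686371 c (528.1700439453125, 9.856571197509766) s (45.557552337646484, 62.48918533325195) a 76.18003845214844 mean [0.52814764 0.00985549 0.09701304]
jar 331 0.11110491487246998 c (534.9478759765625, 165.7493896484375) s (40.5412712097168, 41.360137939453125) a 0.9235844612121582 mean [0.53517283 0.16567797 0.11088811]
roof 1743 0.1228622061844219 c (694.6255493164062, 109.33479309082031) s (86.05034637451172, 94.00079345703125) a 5.4990434646606445 mean [0.69387581 0.10842802 0.12273288]
traywall 96 0.0409679197978694 c (867.3477783203125, 112.20423126220703) s (6.886853218078613, 61.62331771850586) a 2.4595987796783447 mean [0.86701546 0.11199709 0.04002549]
carton colour 197 0.09692763628492662 c (532.3519897460938, 23.02547264099121) s (15.33647632598877, 58.89240264892578) a 75.7096939086914 mean [0.53189241 0.02310521 0.09693293]
flux [ 0.62589106 -0.22727415  0.08356982]
spool [ 0.52139791 -0.23625768  0.03254902]
deck corners [array([0.62 , 0.223, 0.067]), array([ 0.644, -0.021,  0.065]), array([ 0.488, -0.033,  0.064]), array([0.468, 0.209, 0.069])]
```

View pics/crop.png

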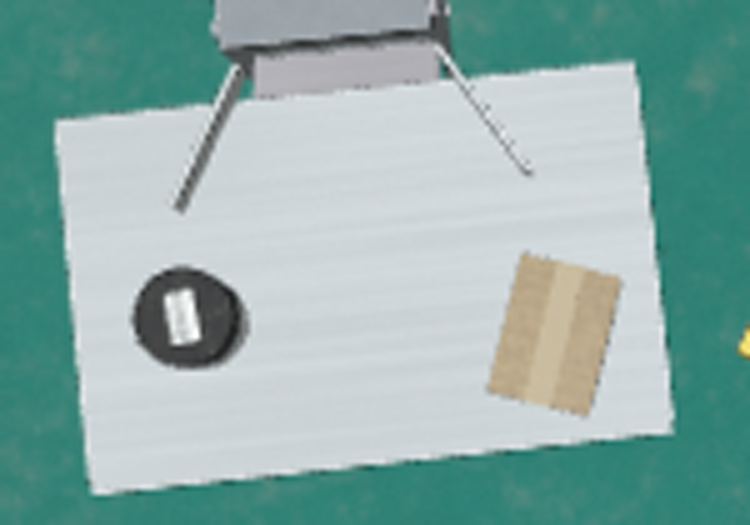

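The measurements agree with the sizes given:
- **Chute:** origin at about (0.652, 0.105), yaw 5.6°.
- **Carton:** at (-133, -82) mm in the chute's frame, yaw -19°.
- **Jar:** at (-110, +72) mm in the chute's frame.

The plan has two pushes. First I push the carton left with half-closed fingers lined up along the feed, which squares and centres it. Then I push it forward from behind.

Request:
arm_command --plan "0.029 -0.025 0 0;0.029 -0.025 0 0;0.029 -0.025 0 0;0.029 -0.025 0 0;0.029 -0.025 0 0;0.029 -0.025 0 0;0.029 -0.025 0 0;0.029 -0.025 0 0;0.029 -0.025 0 0;0.029 -0.025 0 0;0.029 -0.025 0 0;0.029 -0.025 0 0;0.029 -0.025 0 0;0.029 -0.025 0 0;0.029 -0.025 0 0;0.029 -0.025 0 0;0 0 0 -10;0 0 0 -10;0 0 0 -10;0 0 0 -10" --hand 0.5 --grip_force 20

```text
clock: 2.6
tcp_pos: [0.5363, -0.0545, 0.2449]
orientation: [-2.646, -1.692, 0.001]
contact_force: [0.6, 0.5, 0.1]
grip_width: 0.0213
gripper_force: 0.0
```

Request:
arm_command --plan "0 0 0 -10;0 0 0 -10;0 0 0 -10;0 0 0 -1;0 0 0 0;0 0 0 0"

```text
clock: 3.35
tcp_pos: [0.5366, -0.0545, 0.2453]
orientation: [-2.107, -2.33, 0.0]
contact_force: [-0.2, 0.0, 0.1]
grip_width: 0.0215
gripper_force: 0.0
```

```bash
cat >> h.py <<'E'
O=np.array([.652,.105]);A=np.radians(5.6);C=np.array([[np.cos(A),np.sin(A)],[-np.sin(A),np.cos(A)]])
def ch(p): return C@(np.array(p)[:2]-O)*1000
def st():
    o=r.get_obs();M=R.from_rotvec(o["orientation"]).as_matrix()
    print("t",o["clock"],"chute",ch(o["tcp_pos"]).round(1),"z",o["tcp_pos"][2].round(4),"toolx yaw rel chute",round(np.degrees(np.arctan2(M[1,0],M[0,0])-A),2),"zaxis",M[:,2].round(3),"w",round(o["grip_width"],4),"F",o["contact_force"].round(2),"q",o["joints"].round(2))
    return o,M
E
python3 - <<'E'
from h import *
o,M=st()
p,d=eyes.grab_frame("wrist");cv2.imwrite("pics/w1.png",p[:,:,::-1])
c,P=cloud("wrist",d);T=c["tool_from_camera"]
t=P@T[:3,:3].T+T[:3,3]
m=(d>0)&(np.abs(t[...,0])<.03)&(np.abs(t[...,1])<.06)&(t[...,2]<.05)&(t[...,2]>-.05)
print("finger pts in tool:",m.sum(), t[m].min(0),t[m].max(0) if m.any() else 0)
E
```

```text
t 3.35 chute [-130.4 -147.5] z 0.2453 toolx yaw rel chute 90.15 zaxis [-0. -0. -1.] w 0.0215 F [-0.23  0.05  0.14] q [ 0.39  0.29 -0.48  1.85  0.16  1.03 -0.06]
finger pts in tool: 13624 [-0.01219464 -0.05153739 -0.04999933] [0.01761567 0.05027455 0.01445875]
```

View pics/w1.png

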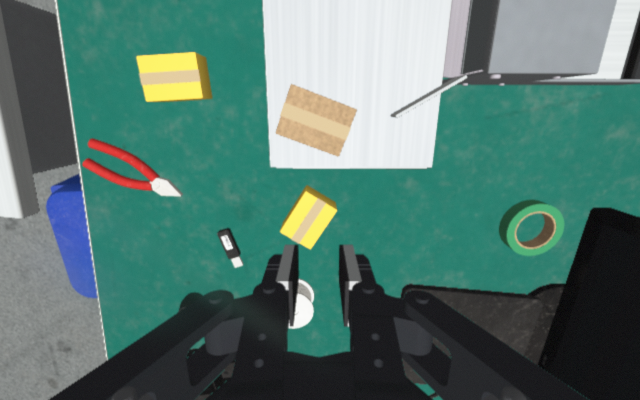

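The wrist picture shows both fingers, at (295,280) and (345,280), with the carton ahead at (316,120) and the deck clear between. Next I descend and push left.

Request:
arm_command --plan "0 0 0.026 0;0 0 0.026 0;0 0 0.026 0;0 0 0.026 0;0 0 0.026 0;0 0 0.026 0;0 0 0 0;0 0 0 0"

```text
clock: 4.4
tcp_pos: [0.5373, -0.0544, 0.0902]
orientation: [2.105, 2.331, 0.001]
contact_force: [1.2, -0.2, 0.3]
grip_width: 0.0212
gripper_force: 0.0
```

Request:
arm_command --plan "0.005 0 0 0;0.005 0 0 0;0.005 0 0 0;0.005 0 0 0;0.005 0 0 0;0.005 0 0 0;0.005 0 0 0;0.005 0 0 0;0.005 0 0 0;0.005 0 0 0;0.005 0 0 0;0.005 0 0 0;0 0 0 0;0 0 0 0"

```text
clock: 6.15
tcp_pos: [0.5305, 0.0051, 0.0893]
orientation: [2.105, 2.332, -0.0]
contact_force: [-0.6, 1.2, -1.2]
grip_width: 0.0214
gripper_force: 0.0
```

```bash
cat >> h.py <<'E'
def carton():
    o,M=st()
    p,d=eyes.grab_frame("wrist");c,P=cloud("wrist",d);T=c["tool_from_camera"]
    t=(P@T[:3,:3].T+T[:3,3])@M.T+o["tcp_pos"]
    hsv=cv2.cvtColor(p,cv2.COLOR_RGB2HSV)
    m=(hsv[...,1]>45)&(hsv[...,0]<25)&(t[...,2]>.09)&(t[...,2]<.104)&(d>0)
    m=cv2.morphologyEx(m.astype(np.uint8),cv2.MORPH_CLOSE,np.ones((9,9)))
    n,l,s,_=cv2.connectedComponentsWithStats(m)
    if n<2: print("none");return p
    k=(l==1+np.argmax(s[1:,4]))&(t[...,2]>.09)&(t[...,2]<.104)
    q=(t[k][:,:2]-O)@C.T*1000
    print("carton rect chute",cv2.minAreaRect(q.astype(np.float32)),"min",q.min(0),"max",q.max(0),"z",np.median(t[k][:,2]))
    return p
E
python3 - <<'E'
from h import *
p=carton();cv2.imwrite("pics/w2.png",p[:,:,::-1])
E
```

```text
t 6.15 chute [-130.7  -87.6] z 0.0893 toolx yaw rel chute 90.25 zaxis [-0. -0. -1.] w 0.0214 F [-0.59  1.17 -1.23] q [ 0.22  0.49 -0.43  2.    0.3   0.71 -0.3 ]
carton rect chute ((-141.92257690429688, -56.654502868652344), (62.936100006103516, 55.37379455566406), 0.29347872734069824) min [-173.41683206  -84.34129489] max [-110.46686774  -28.85256721] z 0.09653533318547224
```

View pics/w2.png

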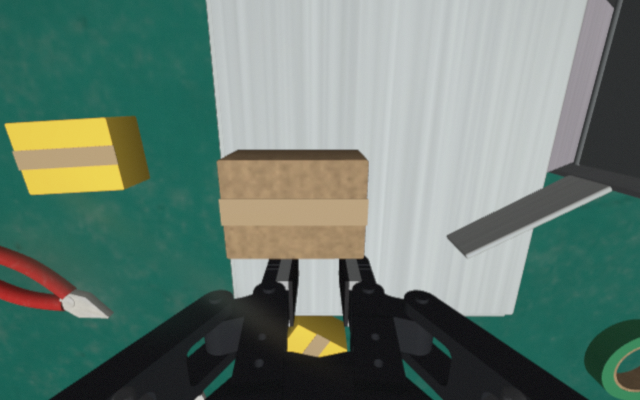

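The carton is now square to the chute, its top spanning columns 218-368 and rows 158-258, with both fingers flat against its side. It needs about 54 mm more to the left.

Request:
arm_command --plan "0.005 0 0 0;0.005 0 0 0;0.005 0 0 0;0.005 0 0 0;0.005 0 0 0;0.005 0 0 0;0.005 0 0 0;0.005 0 0 0;0.005 0 0 0;0.005 0 0 0;0.002 0 0 0;0 0 0 0;0 0 0 0"

```text
clock: 7.82
tcp_pos: [0.5253, 0.0567, 0.0893]
orientation: [2.105, 2.332, -0.0]
contact_force: [-0.1, 0.4, 0.2]
grip_width: 0.0215
gripper_force: 0.0
```

Run:
```python
from h import *
p=carton()
```

```text
t 7.825 chute [-130.8  -35.7] z 0.0893 toolx yaw rel chute 90.24 zaxis [ 0. -0. -1.] w 0.0215 F [-0.14  0.4   0.18] q [ 0.13  0.48 -0.44  2.01  0.31  0.71 -0.4 ]
carton rect chute ((-142.16514587402344, -1.8295326232910156), (63.096466064453125, 48.72952651977539), 0.14305754005908966) min [-173.70663027  -26.14084638] max [-110.61672664   22.59580011] z 0.09656783642539583
```

Request:
arm_command --plan "-0.01 0 0 0;-0.02 0 0 0;-0.02 0 0 0;0 0 -0.03 0;0 0 -0.03 0;0 -0.018 0 0;0 -0.018 0 0;0 -0.018 0 0;0 -0.018 0 0;0 0 0 10;0 0 0 10;0 0 0 10;0 0 0 10;0 0 0 10;0 0 0 10;0 0 0 10;0 0 0 10;0 0 0 10;0 0 0 0;0 0 0 0"

```text
clock: 10.38
tcp_pos: [0.4587, -0.0005, 0.1493]
orientation: [3.137, 0.165, 0.0]
contact_force: [-0.4, 0.1, 0.6]
grip_width: 0.0213
gripper_force: 0.0
```

Request:
arm_command --plan "0 -0.021 0 0;0 -0.021 0 0;0 -0.021 0 0;0 -0.021 0 0;0 0 0 0;0 0 0 0"

```text
clock: 11.12
tcp_pos: [0.4501, 0.0825, 0.1492]
orientation: [3.137, 0.161, -0.0]
contact_force: [-0.6, -0.2, 1.1]
grip_width: 0.0212
gripper_force: 0.0
```

Run:
```python
from h import *
p=carton();cv2.imwrite("pics/w3.png",p[:,:,::-1])
```

```text
t 11.125 chute [-203.1   -2.7] z 0.1492 toolx yaw rel chute 0.28 zaxis [-0. -0. -1.] w 0.0212 F [-0.64 -0.23  1.07] q [-0.1   0.26 -0.25  2.14  0.09  0.75 -1.88]
carton rect chute ((-142.23629760742188, -0.4566020965576172), (62.587223052978516, 44.78803253173828), 0.44513368606567383) min [-173.55196936  -23.0157482 ] max [-110.9578445    22.02035244] z 0.09656607449913007
```

View pics/w3.png

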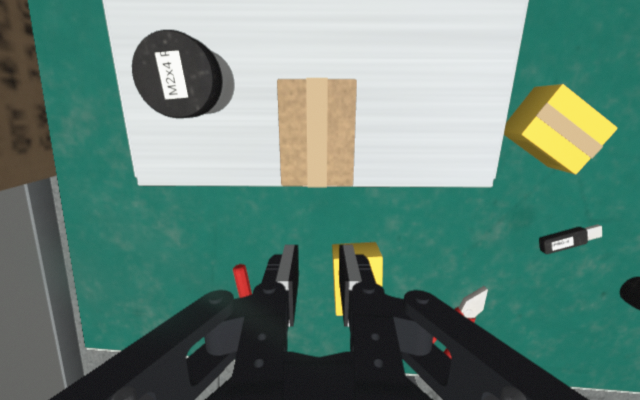

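The wrist picture shows the carton square and centred at columns 278-356, rows 78-187. The jar is clear at (178,75), and the fingers are in line behind the carton. Now I descend.

Request:
arm_command --plan "0 -0.002 0.02 0;0 0 0.02 0;0 0 0.019 0;0 0 0 0;0 0 0 0"

```text
clock: 11.8
tcp_pos: [0.4503, 0.0849, 0.0908]
orientation: [3.137, 0.159, 0.001]
contact_force: [-0.5, -0.4, 0.3]
grip_width: 0.0211
gripper_force: 0.0
```

Run:
```python
from h import *
p,d=eyes.grab_frame("wrist");c,P=cloud("wrist",d);T=c["tool_from_camera"];t=P@T[:3,:3].T+T[:3,3]
v=np.mgrid[0:400,0:640][0]
for a in(.01,0,-.01,-.02,-.03,-.04):
    m=(d>0)&(v>235)&(np.abs(t[...,2]-a)<.005)&(np.abs(t[...,0])<.03)&(np.abs(t[...,1])<.1)
    if m.any(): print(a,m.sum(),t[m][:,:2].min(0).round(3),t[m][:,:2].max(0).round(3))
carton()
```

```text
0.01 297 [-0.011 -0.025] [0.011 0.022]
0 666 [-0.012 -0.025] [0.011 0.023]
-0.01 826 [-0.012 -0.025] [0.012 0.023]
-0.02 1065 [-0.012 -0.025] [0.012 0.023]
-0.03 1828 [-0.012 -0.043] [0.014 0.042]
-0.04 6680 [-0.013 -0.049] [0.014 0.047]
t 11.85 chute [-2.024e+02 -1.000e-01] z 0.091 toolx yaw rel chute 0.22 zaxis [ 0.001  0.    -1.   ] w 0.0215 F [-0.09 -0.52 -0.73] q [-0.13  0.37 -0.23  2.18  0.14  0.61 -1.93]
carton rect chute ((-142.10153198242188, -0.45256614685058594), (62.64873123168945, 44.975868225097656), 0.253755658864975) min [-173.41547248  -23.07132342] max [-110.7837446    22.10358654] z 0.09661245561111072
```

Request:
arm_command --plan "0.006 0 0 0;0.006 0 0 0;0.005 0 0 0;0.005 0 0 0;0.006 0 0 0;0.006 0 0 0;0.006 0 0 0;0.006 0 0 0;0.006 0 0 0;0.006 0 0 0;0.006 0 0 0;0.006 0 0 0;0.006 0 0 0;0.006 0 0 0;0.006 0 0 0;0.006 0 0 0;0.006 0 0 0;0.005 0 0 0;0 0 0 0;0 0 0 0"

```text
clock: 14.4
tcp_pos: [0.5542, 0.0961, 0.0903]
orientation: [3.137, 0.16, -0.0]
contact_force: [-0.6, 0.2, -0.6]
grip_width: 0.0212
gripper_force: 0.0
```

Run:
```python
from h import *
p=carton();cv2.imwrite("pics/w4.png",p[:,:,::-1])
```

```text
t 14.4 chute [-98.2   0.6] z 0.0903 toolx yaw rel chute 0.25 zaxis [-0. -0. -1.] w 0.0212 F [-0.62  0.2  -0.64] q [-0.12  0.5  -0.21  1.94  0.15  0.72 -1.88]
carton rect chute ((-57.20903396606445, -0.19124794006347656), (65.93179321289062, 45.01887130737305), 0.14920297265052795) min [-90.15171441 -22.72922271] max [-24.23988966  22.38863631] z 0.09660911598178043
```

View pics/w4.png

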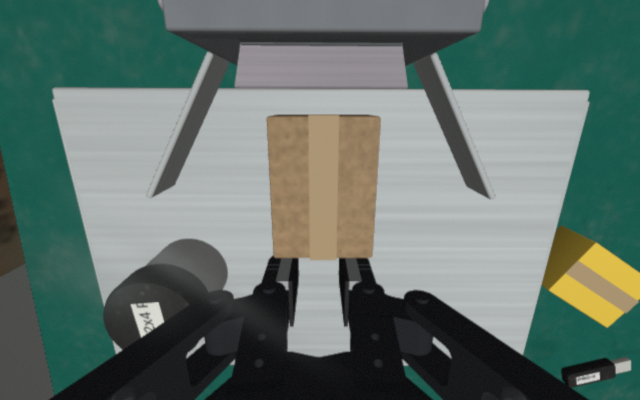

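The carton (columns 268-380) is square and centred between the guide plates, heading for the mouth. The jar at (165,290) hasn't moved. I continue steadily past the deck edge.

Request:
arm_command --plan "0.005 0 0 0;0.005 0 0 0;0.005 0 0 0;0.005 0 0 0;0.005 0 0 0;0.005 0 0 0;0.005 0 0 0;0.005 0 0 0;0.005 0 0 0;0.005 0 0 0;0.005 0 0 0;0.003 0 0 0;0 0 0 0;0 0 0 0;0 0 0 0;0 0 0 0"

```text
clock: 16.45
tcp_pos: [0.612, 0.102, 0.0903]
orientation: [3.137, 0.16, -0.0]
contact_force: [0.2, 0.0, -0.6]
grip_width: 0.0211
gripper_force: 0.0
```

Run:
```python
from h import *
p=carton()
q,_=eyes.grab_frame("top")
a=cv2.resize(p,(480,300));b=cv2.resize(q[20:230,170:340],None,fx=1.8,fy=1.8)[:300]
b=cv2.resize(q[20:230,170:340],(243,300))
cv2.imwrite("pics/w5.png",np.hstack([a,b])[:,:,::-1])
```

```text
t 16.45 chute [-40.1   0.9] z 0.0903 toolx yaw rel chute 0.26 zaxis [-0. -0. -1.] w 0.0211 F [ 0.15  0.03 -0.56] q [-0.12  0.57 -0.2   1.8   0.15  0.78 -1.86]
carton rect chute ((-42.645225524902344, -9.010753631591797), (0.0, 0.0), 0.0) min [-42.64522595  -9.01075363] max [-42.64522595  -9.01075363] z 0.09301422099394013
```

View pics/w5.png

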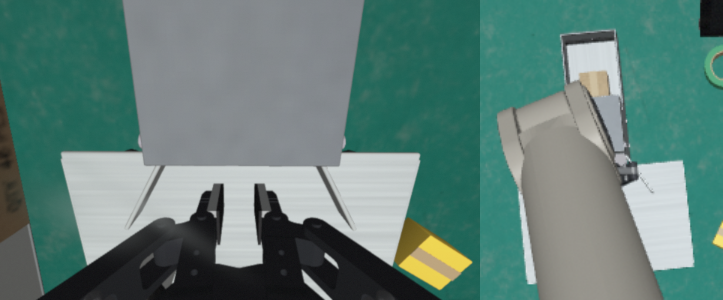

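The carton is gone from the deck and shows in the tray behind the hood, at (594,83) in the composite. Now I draw back along the same line and lift.

Request:
arm_command --plan "-0.01 0 0 0;-0.02 0 0 0;-0.02 0 0 0;-0.02 0 0 0;-0.02 0 0 0;-0.02 0 0 0;-0.02 0 0 0;-0.02 0 0 0;0 0 -0.03 0;0 0 -0.03 0;0 0 -0.03 0;0 0 -0.03 0;0 0.03 0 0;0 0.03 0 0;0 0.03 0 0;0 0.03 0 0;0 0.03 0 0;0 0 0 0;0 0 0 0;0 0 0 0"

```text
clock: 19.05
tcp_pos: [0.4779, -0.0613, 0.2103]
orientation: [-3.137, -0.163, 0.0]
contact_force: [0.7, -0.4, -0.0]
grip_width: 0.0213
gripper_force: 0.0
```

Run:
```python
from h import *
st()
q,d=eyes.grab_frame("top");s,ds=eyes.grab_frame("scene");W=world("top",d)
w,dw=eyes.grab_frame("wrist")
v,u=np.mgrid[0:400,0:640]
X=(W[...,:2]-O)@C.T*1000
hsv=cv2.cvtColor(q,cv2.COLOR_RGB2HSV)
m=(hsv[...,1]>45)&(hsv[...,0]<25)&(X[...,0]>60)&(X[...,0]<215)&(np.abs(X[...,1])<40)
print("carton px",m.sum(),X[m].min(0),X[m].max(0),"z",np.median(W[...,2][m]))
j=(W[...,2]>.1)&(W[...,2]<.125)&(X[...,0]<-70)&(X[...,0]>-150)&(X[...,1]>30)&(X[...,1]<110)
print("jar",j.sum(),W[j].mean(0))
cv2.imwrite("pics/end.png",np.hstack([cv2.resize(q[20:230,170:340],(243,300)),cv2.resize(s[150:330,120:340],(367,300)),cv2.resize(w[:200,230:370],(190,300))])[:,:,::-1])
```

```text
t 19.05 chute [-189.5 -148.5] z 0.2103 toolx yaw rel chute 0.36 zaxis [-0.  0. -1.] w 0.0213 F [ 0.66 -0.43 -0.04] q [ 0.13  0.21 -0.15  2.03  0.04  0.9  -1.51]
carton px 329 [112.24911529 -23.38689016] [153.3457522   20.60005065] z 0.03617574684515956
jar 334 [0.53520353 0.16541502 0.11067872]
```

View pics/end.png

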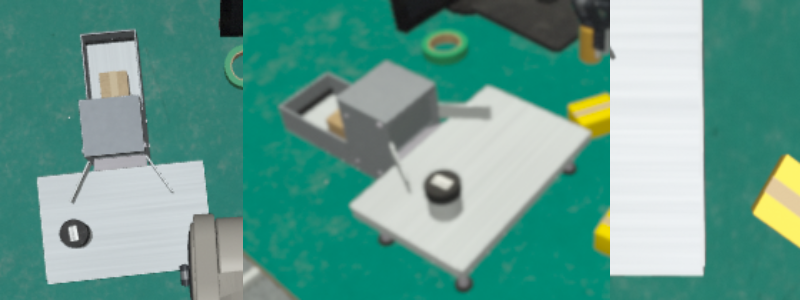

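The carton lies flat in the tray: its top is at 36 mm (4 + 32) and it covers about x = 90-153 mm, well clear of the flap. The jar hasn't moved, and the arm is clear.

```bash
python3 -c "
from bench import ticket
print(ticket.hand_in())"
```

```text
the job is handed in; nothing more can be done
None
```

The carton was pushed through the flap and lies flat in the receiving tray; the jar's measured position is unchanged, the arm is drawn back, and the job was handed in at about 19 s (the flap is out of view, but nothing is near enough to hold it open).

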